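# Scrape soap offcuts into the catch tray and hold the tray up level

## Robot

A 6-joint arm with a two-finger parallel gripper is mounted at the origin on a cart in front of the work surface, level with it; the furniture and walls round the work are solid. World frame = base frame: x ahead of the robot, y to its left, z up, the work surface at z = 0. Lengths are in m, angles in rad, forces in N, time in s.
With the tool pointing down it reaches from about 0.35 to 0.775 m from the base axis. Payload 5.5 kg.
Tool frame: the origin (TCP) lies on the centre line of the jaws, within the pads' length; the fingertips stand 11 mm ahead of it and the grasp point (between the pads) lies 8 mm behind it (env.tip_reach is the distance from the TCP to the fingertips, in m); z points along the fingers, x is the direction in which the jaws open and shut, and the axes are right-handed (so a half turn about z gives the same grasp; the last joint's range is limited). The gripper opens to 85 mm and grips with 20 to 120 N. Pads are 22 mm wide; open, the fingers measure 114 mm over their backs; the gripper's body (76 mm by 85 mm) begins 54 mm behind the grasp point. The pads swing forward as they close: fully open they stand 13 mm farther back than shut.
Start: joints at [0.999, 0.313, 0.046, 1.304, 0, 1.431], TCP at [0.241, 0.522, 0.217] pointing down, gripper open.
Joint ranges: [-2.76, 2.76], [-0.86, 1.69], [-1.03, 1.26], [-2.2, 2.34], [-1.47, 1.5], [-3.14, 3.14]. Speed limits (rad/s): [2.57, 2.57, 3.14, 3.14, 3.14, 3.14].

## Interface

Orientations are given as a unit quaternion [w, x, y, z].
In Python, from workcell import env gives the robot as it stands.
- The arm moves only by the tool carry_out, never from a script. Its argument "moves" is one flat list of numbers, 7 for each row, row after row: the gripper command: -1 is shut, 1 is fully open, values between are in proportion, then the shift along the tool's x, y, z in m, then the turn, a rotation vector about the tool's x, y, z in degrees. A call has exactly 5 rows; each row shifts and turns the pose as measured when the row begins, along the tool's axes as they then stand; what a row does not reach is not made up. A row lasts 1/8 s, in which the tool goes at most 62.5 mm and 10.7 degrees, less where a joint would pass 70% of its speed; a pose out of reach is approached as far as the arm can. A call is refused whole if a number of a shift passes 0.0625 or a number of a turn 10.7, either way. A call with a gripper value outside its range is refused whole. The fingers move at their own pace and stop on an object; "squeeze" is the grip in N (left out, the last holds). Time passes only in rows, so rows that do not move let the fingers close, or fill a call up. It gives the time, the measured TCP pose, the force and the opening at its end, in the units of the state.
- env.get_state(): the state, without advancing time (a new reading comes with each control period).
- env.read_camera(name): name is "scene" or "top" or "wrist"; returns the picture (480x640x3 uint8, red, green, blue); there is no depth.
- env.calibration(name): a dict with "camera_matrix" (3x3 intrinsics, pixels), "rvec" (rotation vector, rad) and "tvec" (3), from world to camera coordinates, as OpenCV has them; the wrist camera has in their place "hand_eye" (4x4, takes a point from camera to tool coordinates, whose origin is the TCP and whose axes are the tool frame's). Camera axes: x right, y down, z forward; pixel columns grow to the right and rows downward; lengths in m; the calibration is good to about 2 mm. The wrist camera is an equidistant fisheye: a pixel r from the principal point sees the ray r / f radians off the axis. A picture is of the moment at which its call begins: read the wrist's pose just before it. calibration takes no time and is no camera call.
- env.hand_in(): hands the job in, once; it reports no verdict.
The state is a dict: "clock": time; "joint_pos": joint angles; "qvel": joint speeds; "tau": joint torques, N m; "tcp_pos": TCP position; "orientation": TCP orientation; "wrist_force": force on the tool from outside, world axes, zero at the start; "ft_torque": the same for the moment, N m; "finger_gap": finger opening in m.
Only numpy, scipy, OpenCV 4.12 (cv2) and the standard library are available. Lean on these libraries where they do the work, as an engineer would, in place of code of your own. Each camera call takes 0.05 s, during which the arm holds its last target. There are 200 camera calls.

## Task

Take the wooden scraper block and use it, not the fingers, to push all four soap offcuts off the trimming board into the catch tray beside it, then stand the scraper upright on the board and let go of it. Then lift the catch tray by its bar handle and finish while still holding it, level and still, about 15 cm above the table with all four offcuts in it. Keep the tray level all the way and leave the other things on the table where they are.

Things in the scene. Friction and masses are not known exactly. Their poses are not given: they have to be found in the camera images.
- board_top (a point): Centre of the top face of the wooden trimming board: a fixed flat board, 170 mm along its x, 150 mm along its y, top face 32 mm above the table. Its +x edge (85 mm from this point) faces the catch tray; z is up.
- tray_handle (a point): Centre of the catch tray's wooden bar handle, half-way up the bar. The bar runs 142 mm along the tray's y over its middle (over the centre of mass), is 16 mm wide along x and 20 mm tall, and is fixed rigidly to the tray by a thin upright at each end. Its centre is 71 mm above the tray's underside. z is up.
- tray: Loose open aluminium catch tray, 120 mm along x, 150 along y, walls 24 high and 4 thick, floor 4 thick; 0.2 to 0.35 kg. It stands on the table, its -x wall about 3 to 6 mm from the board's +x edge, its axes parallel to the board's. Origin at the centre of its underside.
- scraper_mid (a point): Middle of the scraper block, 32.5 mm above its underside (65 mm tall in all). It starts standing upright on the table, behind the soap boxes seen from the robot (their open lids stand up to 175 mm above the table). z is up; its long foot runs along y.
- scraper: Loose wooden scraper block, about 0.11 kg, origin at the centre of its underside. Below, a straight flat-faced foot 110 mm long along y, 30 mm thick along x, 16 mm tall. On its middle an upright grip block, 26 mm along x and 40 mm along y, from 16 to 65 mm above the underside of the foot.
- chip0: Loose cream soap offcut, 18 x 12 x 10 mm, about 12 g, lying on the trimming board (near end, right, seen looking towards the tray); origin at the centre of its underside.
- chip1: Loose cream soap offcut, 14 x 14 x 11 mm, about 12 g, lying on the trimming board (near end, left, seen looking towards the tray); origin at the centre of its underside.
- chip2: Loose cream soap offcut, 17 x 11 x 12 mm, about 12 g, lying on the trimming board (tray end, right, seen looking towards the tray); origin at the centre of its underside.
- chip3: Loose cream soap offcut, 15 x 13 x 10 mm, about 12 g, lying on the trimming board (tray end, left, seen looking towards the tray); origin at the centre of its underside.
- ribbon_stand: Bystander: wooden stand with two ribbon spools, 68 x 130 x 86 mm, at the back left; origin at the centre of its underside.
- tealight_0: Bystander: tealight in a metal cup, 38 mm wide, 20 mm tall, behind the soap boxes; origin at the centre of its underside.
- tealight_1: Bystander: tealight in a metal cup, 38 mm wide, 20 mm tall, behind the soap boxes; origin at the centre of its underside.
- matchbox: Bystander: matchbox, 36 x 55 x 16 mm, at the back left; origin at the centre of its underside.
Mind the look-alikes: they are no part of the job. Leave any blue look-alike of the scraper alone.

How it is judged:
On the way, in this order (a step that is already met when the one before it is completed fails the run):
1. the scraper is held up off the table (height (world z) of scraper_mid above 0.055 m and contact force between the fingers and scraper above 0.5 N), for 0.2 s.
2. all four offcuts lie in the catch tray, which still stands on the table, while the scraper is still held (x of chip0 in the frame of tray_handle between -0.058 and 0.058 m and y of chip0 in the frame of tray_handle between -0.073 and 0.073 m and z of chip0 in the frame of tray_handle between -0.075 and -0.04 m and x of chip1 in the frame of tray_handle between -0.058 and 0.058 m and y of chip1 in the frame of tray_handle between -0.073 and 0.073 m and z of chip1 in the frame of tray_handle between -0.075 and -0.04 m and x of chip2 in the frame of tray_handle between -0.058 and 0.058 m and y of chip2 in the frame of tray_handle between -0.073 and 0.073 m and z of chip2 in the frame of tray_handle between -0.075 and -0.04 m and x of chip3 in the frame of tray_handle between -0.058 and 0.058 m and y of chip3 in the frame of tray_handle between -0.073 and 0.073 m and z of chip3 in the frame of tray_handle between -0.075 and -0.04 m and height (world z) of tray below 0.015 m and angle between tray_handle's own z axis and vertical below 0.1 rad and contact force between the fingers and scraper above 0.5 N), for 0.2 s.
3. the scraper stands upright on the board, let go, and the tray still stands on the table (z of scraper_mid in the frame of board_top between 0.026 and 0.04 m and x of scraper_mid in the frame of board_top between -0.085 and 0.085 m and y of scraper_mid in the frame of board_top between -0.075 and 0.075 m and angle between scraper_mid's own z axis and vertical below 0.15 rad and contact force between the fingers and scraper below 0.2 N and height (world z) of tray below 0.015 m), for 0.2 s.
At the end, for the whole second after the job is handed in: The tray is held by the fingers with its underside 7 to 30 cm above the table, tilted less than 0.1 rad (about 6 degrees) and still (under 2 cm/s), touching nothing else; all four offcuts lie in it; the scraper stands upright (within 0.15 rad) on the board, untouched (x of chip0 in the frame of tray_handle between -0.058 and 0.058 m and y of chip0 in the frame of tray_handle between -0.073 and 0.073 m and z of chip0 in the frame of tray_handle between -0.075 and -0.04 m and x of chip1 in the frame of tray_handle between -0.058 and 0.058 m and y of chip1 in the frame of tray_handle between -0.073 and 0.073 m and z of chip1 in the frame of tray_handle between -0.075 and -0.04 m and x of chip2 in the frame of tray_handle between -0.058 and 0.058 m and y of chip2 in the frame of tray_handle between -0.073 and 0.073 m and z of chip2 in the frame of tray_handle between -0.075 and -0.04 m and x of chip3 in the frame of tray_handle between -0.058 and 0.058 m and y of chip3 in the frame of tray_handle between -0.073 and 0.073 m and z of chip3 in the frame of tray_handle between -0.075 and -0.04 m and z of scraper_mid in the frame of board_top between 0.026 and 0.04 m and x of scraper_mid in the frame of board_top between -0.085 and 0.085 m and y of scraper_mid in the frame of board_top between -0.075 and 0.075 m and angle between scraper_mid's own z axis and vertical below 0.15 rad and contact force between the fingers and scraper below 0.2 N and height (world z) of tray between 0.07 and 0.3 m and angle between tray_handle's own z axis and vertical below 0.1 rad and linear speed of tray below 0.02 m/s and angular speed of tray below 0.15 rad/s and contact force between the fingers and tray above 1 N and contact force between tray and scraper below 0.05 N); the arm keeps its last pose, push and grip.
It fails at once if a finger touches an offcut (contact force between the fingers and chip0 above 0.5 N or contact force between the fingers and chip1 above 0.5 N or contact force between the fingers and chip2 above 0.5 N or contact force between the fingers and chip3 above 0.5 N).
It fails at once if the tray is tipped by more than about 17 degrees (angle between tray_handle's own z axis and vertical above 0.3 rad).
It fails at once if another thing on the table is moved by more than 3 cm (distance of any of ribbon_stand, tealight_0, tealight_1, matchbox from where it was at the start of the episode above 0.03 m).
It also fails if it takes over 69 s, if anything falls off the work surface, if the arm or the gripper's body presses on something with over 40 N, if the wrist force passes 120 N, or if a joint passes its speed limit or range.

## Working session

There is one attempt and no reset: what is moved stays moved. The work goes in short steps, Python scripts to look and compute and a tool call to move; the robot and the scene stay as the last step left them, time stands still between calls to the robot, and variables do not carry over. Pictures are saved under pics/ and viewed, about 8 in all and at most 12, crops included, and the job is handed in when it is done.

Besides the shell and the picture viewer there is one more tool, called by a JSON object that holds its "method" and its "body", one argument or row to a line. carry_out: Moves the arm, as the interface text tells. Its arguments: {"type":"object","properties":{"moves":{"type":"array"},"squeeze":{"type":"number"}},"required":["moves"]}

```bash
mkdir -p pics; ls
python3 - <<'E'
from workcell import env
import cv2
s=env.get_state();print(s, env.tip_reach)
for n in("scene","top"):
    c=env.calibration(n);print(n,c)
    cv2.imwrite(f"pics/{n}0.png",env.read_camera(n)[:,:,::-1])
print(env.calibration("wrist"))
E
```

```text
pics
{'clock': 0.0, 'joint_pos': array([ 9.99420153e-01,  3.14002899e-01,  4.49777290e-02,  1.30363007e+00,
       -1.55132893e-05,  1.43120156e+00]), 'qvel': array([ 1.53728733e-03, -1.59835283e-03, -7.19196923e-04,  1.08578235e-04,
       -9.48850987e-05, -1.38046026e-04]), 'tau': array([-1.25552192e-04, -4.80627394e+01,  2.98535675e+01,  1.95768150e-02,
       -2.33346482e-04, -9.34185209e-07]), 'tcp_pos': array([0.24034006, 0.52175317, 0.21560699]), 'orientation': array([ 3.94441120e-04,  8.42166295e-01,  5.39217087e-01, -8.41646797e-04]), 'wrist_force': array([-0.03550667, -0.24214235,  0.03852901]), 'ft_torque': array([ 0.02444096, -0.0338198 ,  0.01787753]), 'finger_gap': 0.08473721082662733} 0.011
scene {'camera_matrix': array([[451.02011111,   0.        , 322.25026448],
       [  0.        , 451.02011111, 237.89822999],
       [  0.        ,   0.        ,   1.        ]]), 'rvec': array([ 0.10392583, -2.68661074,  1.50533143]), 'tvec': array([0.53495656, 0.07624644, 1.00879292])}
top {'camera_matrix': array([[595.24532958,   0.        , 321.52231941],
       [  0.        , 595.24532958, 237.96860627],
       [  0.        ,   0.        ,   1.        ]]), 'rvec': array([ 2.16543447, -2.20226044,  0.11845727]), 'tvec': array([0.00851055, 0.5483245 , 1.25732035])}
{'camera_matrix': array([[371.64829954,   0.        , 319.40052363],
       [  0.        , 371.64829954, 244.66063548],
       [  0.        ,   0.        ,   1.        ]]), 'hand_eye': array([[ 9.99999629e-01, -8.59893603e-04, -5.72637322e-05,
        -8.78697651e-05],
       [ 8.43730506e-04,  9.63336102e-01,  2.68296185e-01,
        -6.84562587e-02],
       [-1.75541952e-04, -2.68296133e-01,  9.63336470e-01,
        -1.57967323e-01],
       [ 0.00000000e+00,  0.00000000e+00,  0.00000000e+00,
         1.00000000e+00]])}
```

View pics/top0.png

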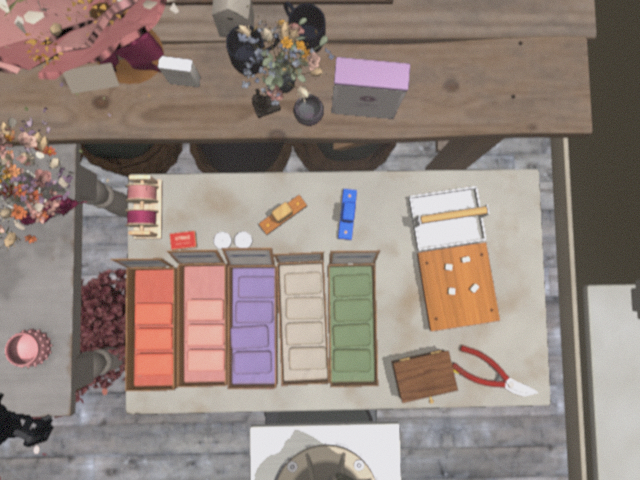

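View pics/scene0.png

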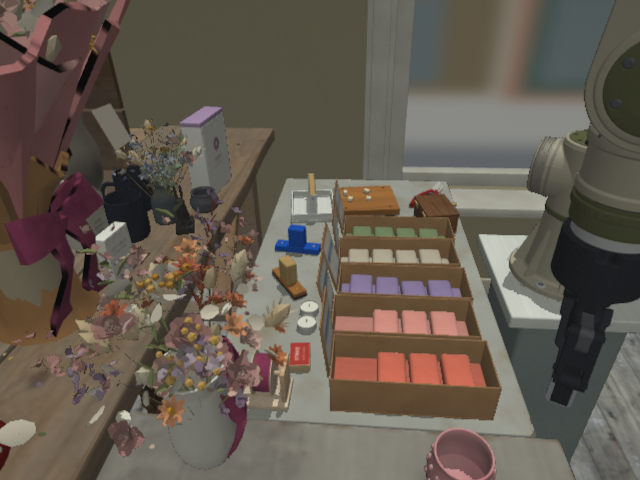

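Both pictures show the wooden scraper at top-view pixel (283,213). The blue look-alike is at (347,214). The tealights are at (222,240) and (243,240), the board is around (457,285), the tray around (447,218), and the chips at (449,267), (466,260), (452,291) and (475,288). The only thing that could be mistaken for the scraper is the blue block, so I choose the wooden one and check it in a close crop.

```bash
cat > h.py <<'E'
import numpy as np,cv2
from scipy.spatial.transform import Rotation as R
from workcell import env
def w2p(P,cam="top"):
    c=env.calibration(cam)
    return cv2.projectPoints(np.atleast_2d(np.array(P,float)),c["rvec"],c["tvec"],c["camera_matrix"],None)[0][:,0]
def p2w(uv,z,cam="top"):
    c=env.calibration(cam);Rm=cv2.Rodrigues(c["rvec"])[0]
    d=Rm.T@np.linalg.inv(c["camera_matrix"])@np.array([uv[0],uv[1],1.]);o=-Rm.T@c["tvec"]
    return o+d*(z-o[2])/d[2]
def crop(im,x0,y0,x1,y1,k,name):
    cv2.imwrite(name,cv2.resize(im[y0:y1,x0:x1,::-1],None,fx=k,fy=k,interpolation=cv2.INTER_CUBIC))
def pose(s=None):
    s=s or env.get_state();q=s["orientation"];return s["tcp_pos"],R.from_quat(q,scalar_first=True)
def tool(p,yaw_x=None,s=None):
    """shift in tool axes to reach world p; rotvec deg to make tool down w/ tool x at yaw_x (mod 180)"""
    t,r=pose(s);d=r.inv().apply(np.array(p)-t);rv=None
    if yaw_x is not None:
        best=None
        for a in(yaw_x,yaw_x+np.pi):
            x=np.array([np.cos(a),np.sin(a),0]);z=np.array([0,0,-1.]);y=np.cross(z,x)
            v=np.degrees((r.inv()*R.from_matrix(np.c_[x,y,z])).as_rotvec())
            if best is None or np.linalg.norm(v)<np.linalg.norm(best):best=v
        rv=best
    return d.round(4),rv
E
python3 - <<'E'
from h import *
a=cv2.imread("pics/top0.png")[:,:,::-1]
x=cv2.resize(a[185:250,210:310],None,fx=6,fy=6,interpolation=cv2.INTER_CUBIC)
y=cv2.resize(a[180:335,400:505],None,fx=3.7,fy=3.7,interpolation=cv2.INTER_CUBIC)
cv2.imwrite("pics/c1.png",x[:,:,::-1]);cv2.imwrite("pics/c2.png",y[:,:,::-1])
for p in [(262,230),(304,200)]:print(p2w(p,.016))
E
```

```text
[0.56858514 0.12779387 0.016     ]
[0.6328806  0.03582821 0.016     ]
```

View pics/c1.png

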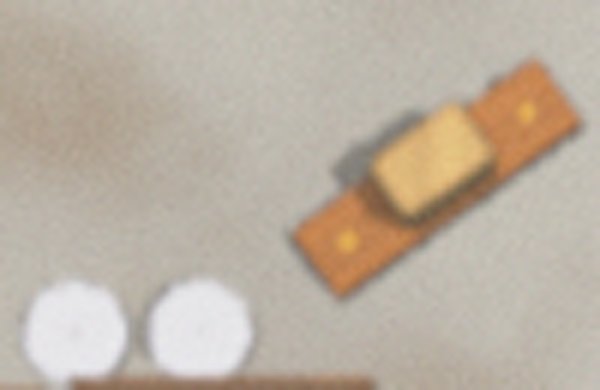

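View pics/c2.png

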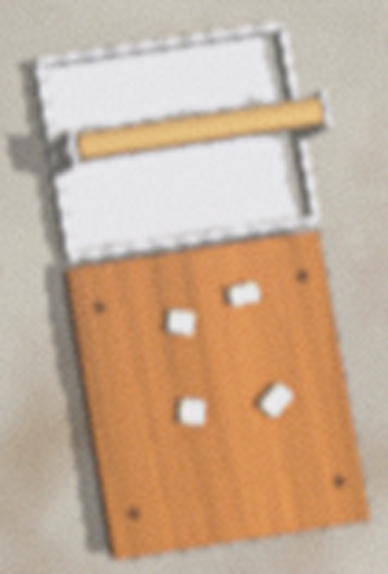

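Run:
```python
from h import *
def f(L,k,o,z): return np.array([p2w((np.array(p)+.5)/k+np.array(o)-.5,z) for p in L])
def ang(v):return np.degrees(np.arctan2(v[1],v[0])).round(1)
o1=(210,185);o2=(400,180)
F=f([(293,237),(342,298),(580,127),(533,60)],6,o1,.016);G=f([(370,165),(413,220),(495,158),(455,103)],6,o1,.065);P=f([(346,241),(527,112)],6,o1,.016)
print("foot",F.mean(0),"grip",G.mean(0),"pins",P.mean(0),ang(P[0]-P[1]),ang(F[0]-F[3]),ang(F[1]-F[2]),ang(G[0]-G[3]),np.linalg.norm(F[0]-F[3]),np.linalg.norm(F[0]-F[1]))
B=f([(70,268),(322,232),(370,518),(113,556)],3.7,o2,.032)
print("board",B,B.mean(0),ang(B[0]-B[1]),ang(B[3]-B[2]),ang(B[0]-B[3]),ang(B[1]-B[2]),[np.linalg.norm(B[i]-B[i-1]).round(4) for i in range(4)])
T=f([(38,58),(280,25),(318,222),(68,258)],3.7,o2,.024)
print("tray",T.mean(0),[np.linalg.norm(T[i]-T[i-1]).round(4) for i in range(4)],ang(T[0]-T[1]))
H=f([(78,147),(325,111)],3.7,o2,.081);print("bar",H.mean(0),ang(H[0]-H[1]),np.linalg.norm(H[0]-H[1]))
C=f([(275,400),(191,411),(243,294),(181,322)],3.7,o2,.042)
a=np.radians(ang(B[0]-B[3]));M=np.array([[np.cos(a),np.sin(a)],[-np.sin(a),np.cos(a)]])
print((M@(C-B.mean(0))[:,:2].T).T)
L=f([(0,383),(375,383)],6,o1,.175);print("lid",L, "tl",f([(75,330),(200,330)],6,o1,.02))
Q=f([(345,255),(360,255)],1,(0,0),.175);print(Q)
```

```text
foot [0.60148416 0.08308648 0.016     ] grip [0.60168813 0.08214917 0.065     ] pins [0.60289994 0.08329761 0.016     ] 124.9 125.9 125.1 125.6 0.10814170441813083 0.028439964451773565
board [[ 0.5140566  -0.20800255  0.032     ]
 [ 0.53259065 -0.35556924  0.032     ]
 [ 0.36732266 -0.37623175  0.032     ]
 [ 0.34848818 -0.22734318  0.032     ]] [ 0.44061452 -0.29178668  0.032     ] 97.2 97.2 6.7 7.1 [np.float64(0.1667), np.float64(0.1487), np.float64(0.1666), np.float64(0.1501)]
tray [ 0.58852107 -0.27431432  0.024     ] [np.float64(0.1189), np.float64(0.1448), np.float64(0.1182), np.float64(0.1486)] 97.0
bar [ 0.58777841 -0.27564425  0.081     ] 97.4 0.140971384019484
[[-0.00823854 -0.02886452]
 [-0.00796124  0.01993968]
 [ 0.05421891 -0.02009558]
 [ 0.04309047  0.01782789]]
lid [[0.51839698 0.21415669 0.175     ]
 [0.51646399 0.09614404 0.175     ]] tl [[0.54876376 0.21351392 0.02      ]
 [0.54804184 0.16872472 0.02      ]]
[[ 0.50168557 -0.04182179  0.175     ]
 [ 0.50121353 -0.07030309  0.175     ]]
```

```bash
cat >> h.py <<'E'
def plan(wps,s=None):
    """wps: (pos, yaw_deg of tool x, nrows, grip) -> rows with tool kept pointing down"""
    t,r=pose(s);t=t.copy();out=[]
    for p,yaw,n,g in wps:
        p=np.array(p,float);t0=t
        _,rv=tool(p,np.radians(yaw),dict(tcp_pos=t,orientation=r.as_quat(scalar_first=True)))
        for i in range(n):
            d=r.inv().apply((p-t0)/n);out.append([g,*d.round(4),*(rv/n).round(1)]);r=r*R.from_rotvec(rv/n,degrees=True)
        t=p
    for i,o in enumerate(out):print("" if i%5 else "--",[float(v) for v in o])
E
python3 - <<'E'
from h import *
plan([((.602,.0825,.28),125.3,10,1)])
E
```

```text
-- [1.0, -0.0248, 0.0512, -0.0064, -0.0, 0.0, -6.0]
 [1.0, -0.03, 0.0484, -0.0064, -0.0, 0.0, -6.0]
 [1.0, -0.0349, 0.045, -0.0064, -0.0, 0.0, -6.0]
 [1.0, -0.0394, 0.0411, -0.0064, -0.0, 0.0, -6.0]
 [1.0, -0.0435, 0.0367, -0.0064, -0.0, 0.0, -6.0]
-- [1.0, -0.0471, 0.032, -0.0064, -0.0, 0.0, -6.0]
 [1.0, -0.0502, 0.0269, -0.0064, -0.0, 0.0, -6.0]
 [1.0, -0.0527, 0.0215, -0.0064, -0.0, 0.0, -6.0]
 [1.0, -0.0547, 0.0158, -0.0064, -0.0, 0.0, -6.0]
 [1.0, -0.056, 0.01, -0.0064, -0.0, 0.0, -6.0]
```

{"method": "carry_out", "body": {
  "moves": [1,-0.025,0.051,-0.01,0,0,-6,1,-0.03,0.048,-0.01,0,0,-6,1,-0.035,0.045,-0.01,0,0,-6,1,-0.039,0.041,-0.01,0,0,-6,1,-0.043,0.037,-0.01,0,0,-6],
  "squeeze": 50
}}

```text
clock: 0.72
tcp_pos: [0.4239, 0.3009, 0.2635]
orientation: [-0.0, 0.664, 0.748, -0.004]
wrist_force: [0.8, 1.0, 0.1]
finger_gap: 0.0855
```

{"method": "carry_out", "body": {
  "moves": [1,-0.047,0.032,-0.004,0,0,-6,1,-0.05,0.027,-0.004,0,0,-6,1,-0.053,0.021,-0.004,0,0,-6,1,-0.055,0.016,0,0,0,-6,1,-0.056,0.01,0,0,0,-6]
}}

```text
clock: 1.35
tcp_pos: [0.6167, 0.0789, 0.2753]
orientation: [-0.002, 0.44, 0.898, -0.003]
wrist_force: [0.4, 0.9, 0.2]
finger_gap: 0.0855
```

Run:
```python
from h import *
plan([((.602,.0825,.20),125.3,5,1)])
im=env.read_camera("wrist");s=env.get_state();print(s["tcp_pos"],s["joint_pos"])
cv2.imwrite("pics/w1.png",im[:,:,::-1])
```

```text
-- [1.0, 0.0024, -0.0018, 0.0151, -0.1, -0.0, 0.5]
 [1.0, 0.0024, -0.0018, 0.0151, -0.1, -0.0, 0.5]
 [1.0, 0.0023, -0.0019, 0.0151, -0.1, -0.0, 0.5]
 [1.0, 0.0023, -0.0019, 0.0151, -0.1, -0.0, 0.5]
 [1.0, 0.0023, -0.002, 0.0151, -0.1, -0.0, 0.5]
[0.62108781 0.07295261 0.27355595] [-0.00744873  0.41630018  0.33370781  1.49223248 -0.00769259 -0.66499783]
```

View pics/w1.png

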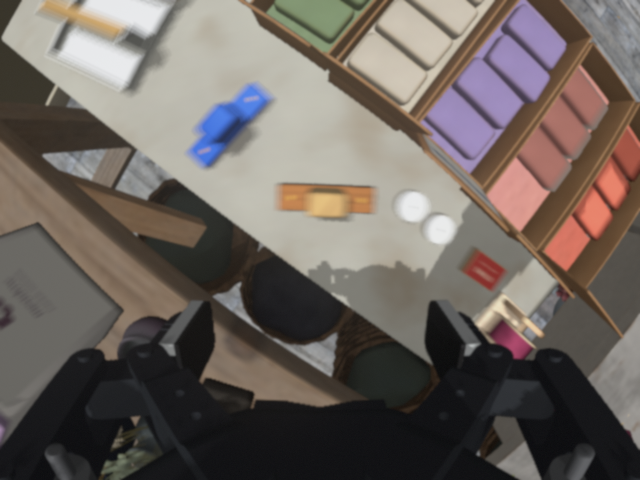

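The wrist view shows the wooden scraper at about (327,200) and the blue one at (228,125). The tealights are at (411,206) and (438,228).

{"method": "carry_out", "body": {
  "moves": [1,0.012,-0.009,0.03,0,0,2.5,1,0.0,0.0,0.03,0,0,0,1,0,0,0.02,0,0,0,1,0,0,0,0,0,0,1,0,0,0,0,0,0]
}}

```text
clock: 2.02
tcp_pos: [0.6063, 0.0735, 0.1887]
orientation: [-0.002, 0.464, 0.886, -0.005]
wrist_force: [0.5, -0.1, 0.4]
finger_gap: 0.0852
```

```bash
cat >> h.py <<'E'
def fish(uv,z,s=None):
    c=env.calibration("wrist");K=c["camera_matrix"];E=np.array(c["hand_eye"]);t,r=pose(s)
    v=np.array([uv[0]-K[0,2],uv[1]-K[1,2]]);n=np.linalg.norm(v);th=n/K[0,0]
    d=np.r_[v/n*np.sin(th),np.cos(th)];o=t+r.apply(E[:3,3]);d=r.apply(E[:3,:3]@d)
    return o+d*(z-o[2])/d[2]
E
python3 - <<'E'
from h import *
s=env.get_state();im=env.read_camera("wrist");print(s["tcp_pos"],s["joint_pos"],s["orientation"])
np.savez("s1",**{k:s[k] for k in("tcp_pos","orientation")})
crop(im,230,150,430,280,4,"pics/w2.png")
E
```

```text
[0.60626705 0.07354471 0.18872115] [-0.00667706  0.39966577  0.10274854  1.28231129 -0.0076473  -0.61212304] [-0.0019953   0.46412859  0.88574955 -0.00533047]
```

View pics/w2.png

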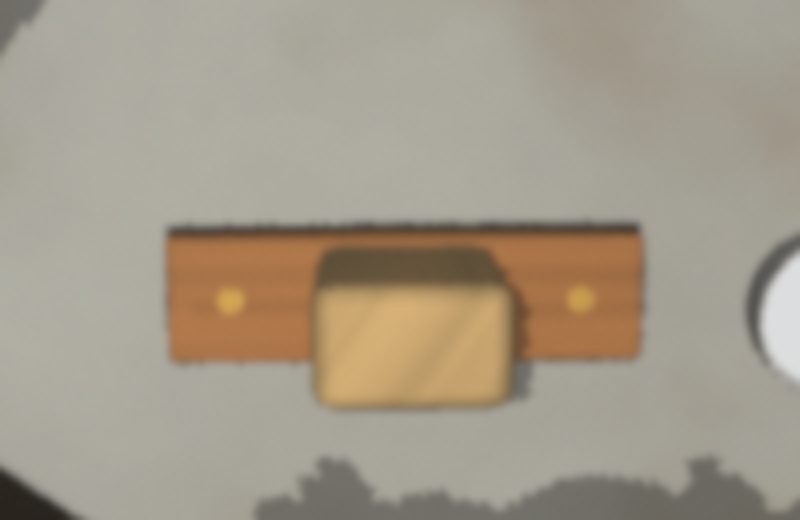

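Run:
```python
from h import *
s=dict(np.load("s1.npz"))
g=lambda p:(p[0]/4+230,p[1]/4+150)
a,b=fish(g((230,301)),.016,s),fish(g((581,300)),.016,s)
F=np.array([fish(g(p),.016,s) for p in[(168,236),(640,232),(640,358),(170,362)]])
G=np.array([fish(g(p),.065,s) for p in[(317,287),(510,287),(508,407),(318,407)]])
print((a+b)/2,F.mean(0),G.mean(0),np.degrees(np.arctan2(*(b-a)[1::-1])),[np.linalg.norm(X[0]-X[1]) for X in(F,G)],env.get_state()["clock"])
plan([((.602,.083,.049),125.3,5,1)])
```

```text
[0.60265111 0.08461882 0.016     ] [0.60209847 0.08408187 0.016     ] [0.60198208 0.08411473 0.065     ] 124.8971066677931 [np.float64(0.10745899129651329), np.float64(0.03748026819682474)] 2.075
-- [1.0, 0.0021, 0.0007, 0.0279, -0.1, 0.0, -0.1]
 [1.0, 0.0021, 0.0006, 0.0279, -0.1, 0.0, -0.1]
 [1.0, 0.0021, 0.0006, 0.0279, -0.1, 0.0, -0.1]
 [1.0, 0.0021, 0.0005, 0.0279, -0.1, 0.0, -0.1]
 [1.0, 0.002, 0.0005, 0.0279, -0.1, 0.0, -0.1]
```

{"method": "carry_out", "body": {
  "moves": [1,0.006,0.001,0.03,-0.3,0,0,1,0.005,0.001,0.04,-0.3,0,0,1,0,0,0.04,0,0,0,1,0,0,0.03,0,0,0,1,0,0,0,0,0,0]
}}

```text
clock: 2.7
tcp_pos: [0.6074, 0.0844, 0.0526]
orientation: [0.006, 0.464, 0.886, 0.003]
wrist_force: [-1.0, 0.5, -0.5]
finger_gap: 0.0852
```

Run:
```python
from h import *
s=env.get_state();print(s["tcp_pos"],s["wrist_force"],s["qvel"].round(3))
plan([((.602,.084,.034),125,1,1)])
```

```text
[0.60736956 0.08437903 0.05255852] [-1.01825891  0.51992627 -0.54969905] [ 0.003 -0.032  0.049  0.015 -0.001  0.001]
-- [1.0, 0.0029, -0.0048, 0.0185, 0.6, 0.5, -0.3]
```

{"method": "carry_out", "body": {
  "moves": [1,0.003,-0.005,0.01,0.6,0.5,0,1,0,0,0.008,0,0,0,1,0,0,0,0,0,0,1,0,0,0,0,0,0,-1,0,0,0,0,0,0]
}}

```text
clock: 3.32
tcp_pos: [0.6056, 0.0841, 0.0391]
orientation: [0.004, 0.464, 0.886, 0.002]
wrist_force: [0.6, -0.1, 0.2]
finger_gap: 0.0701
```

Run:
```python
from h import *
s=env.get_state();print(s["tcp_pos"],s["wrist_force"],s["finger_gap"])
plan([((.602,.084,.034),125,1,1)])
```

```text
[0.60558623 0.08407124 0.03905561] [ 0.57128081 -0.142234    0.21861494] 0.07014929752982679
-- [1.0, 0.002, -0.003, 0.005, 0.4, 0.3, -0.3]
```

{"method": "carry_out", "body": {
  "moves": [-1,0,-0.003,0.003,0.4,0.3,0,-1,0,0,0,0,0,0,-1,0,0,0,0,0,0,-1,0,0,0,0,0,0,-1,0,0,0,0,0,0],
  "squeeze": 60
}}

```text
clock: 3.95
tcp_pos: [0.6032, 0.0822, 0.0364]
orientation: [-0.0, 0.464, 0.886, 0.0]
wrist_force: [0.8, 0.2, 0.5]
finger_gap: 0.0384
```

Run:
```python
from h import *
s=env.get_state();print(s["tcp_pos"],s["wrist_force"],s["finger_gap"])
```

```text
[0.60321623 0.08221205 0.0363994 ] [0.77774786 0.22058284 0.54767028] 0.038428011985884684
```

Run:
```python
from h import *
plan([((.603,.082,.27),125,5,-1),((.3834,-.3019,.27),97,10,-1)])
```

```text
-- [-1.0, 0.0, -0.0001, -0.0467, -0.0, -0.0, -0.1]
 [-1.0, 0.0, -0.0001, -0.0467, -0.0, -0.0, -0.1]
 [-1.0, 0.0, -0.0001, -0.0467, -0.0, -0.0, -0.1]
 [-1.0, 0.0, -0.0001, -0.0467, -0.0, -0.0, -0.1]
 [-1.0, -0.0, -0.0001, -0.0467, -0.0, -0.0, -0.1]
-- [-1.0, -0.0189, -0.04, 0.0, -0.0, 0.0, 2.8]
 [-1.0, -0.0208, -0.039, 0.0, -0.0, 0.0, 2.8]
 [-1.0, -0.0227, -0.038, 0.0, -0.0, 0.0, 2.8]
 [-1.0, -0.0245, -0.0368, 0.0, -0.0, 0.0, 2.8]
 [-1.0, -0.0263, -0.0356, 0.0, -0.0, 0.0, 2.8]
-- [-1.0, -0.028, -0.0343, 0.0, -0.0, 0.0, 2.8]
 [-1.0, -0.0296, -0.0329, 0.0, -0.0, 0.0, 2.8]
 [-1.0, -0.0312, -0.0314, 0.0, -0.0, 0.0, 2.8]
 [-1.0, -0.0327, -0.0298, 0.0, -0.0, 0.0, 2.8]
 [-1.0, -0.0341, -0.0282, 0.0, -0.0, 0.0, 2.8]
```

{"method": "carry_out", "body": {
  "moves": [-1,0,0,-0.02,0,0,0,-1,0,0,-0.05,0,0,0,-1,0,0,-0.06,0,0,0,-1,0,0,-0.06,0,0,0,-1,0,0,-0.05,0,0,0]
}}

```text
clock: 4.58
tcp_pos: [0.5996, 0.082, 0.2759]
orientation: [-0.007, 0.464, 0.886, -0.003]
wrist_force: [0.9, 0.3, -0.7]
finger_gap: 0.0385
```

{"method": "carry_out", "body": {
  "moves": [-1,-0.019,-0.04,0.0,0,0,2.8,-1,-0.021,-0.039,0,0,0,2.8,-1,-0.023,-0.038,0,0,0,2.8,-1,-0.024,-0.037,0,0,0,2.8,-1,-0.026,-0.036,0,0,0,2.8]
}}

```text
clock: 5.2
tcp_pos: [0.4897, -0.1121, 0.2822]
orientation: [-0.001, 0.569, 0.822, -0.001]
wrist_force: [0.8, -0.3, -0.9]
finger_gap: 0.0384
```

{"method": "carry_out", "body": {
  "moves": [-1,-0.028,-0.034,0.0,0,0,2.8,-1,-0.03,-0.033,0,0,0,2.8,-1,-0.031,-0.031,0,0,0,2.8,-1,-0.033,-0.03,0,0,0,2.8,-1,-0.02,-0.015,0,0,0,2.8]
}}

```text
clock: 5.82
tcp_pos: [0.384, -0.2932, 0.2822]
orientation: [-0.001, 0.668, 0.744, -0.001]
wrist_force: [0.4, -0.0, -0.9]
finger_gap: 0.0383
```

Run:
```python
from h import *
print(env.get_state()["tcp_pos"])
plan([((.3834,-.3019,.11),97,5,-1)])
```

```text
[ 0.38398921 -0.29315915  0.28224955]
-- [-1.0, -0.0017, -0.0002, 0.0345, -0.0, 0.0, -0.2]
 [-1.0, -0.0017, -0.0002, 0.0345, -0.0, 0.0, -0.2]
 [-1.0, -0.0017, -0.0002, 0.0345, -0.0, 0.0, -0.2]
 [-1.0, -0.0017, -0.0003, 0.0345, -0.0, 0.0, -0.2]
 [-1.0, -0.0017, -0.0003, 0.0345, -0.0, 0.0, -0.2]
```

{"method": "carry_out", "body": {
  "moves": [-1,-0.004,0,0.04,0,0,-1,-1,-0.003,0,0.05,0,0,0,-1,0,0,0.05,0,0,0,-1,0,0,0.02,0,0,0,-1,0,0,0,0,0,0]
}}

```text
clock: 6.45
tcp_pos: [0.3827, -0.3034, 0.1181]
orientation: [0.0, 0.664, 0.748, -0.002]
wrist_force: [0.3, -0.2, -0.8]
finger_gap: 0.0384
```

Run:
```python
from h import *
s=env.get_state();print(s["tcp_pos"],s["wrist_force"],s["qvel"].round(2))
plan([((.3834,-.3019,.072),97,1,-1)])
a=env.read_camera("top");w=env.read_camera("wrist")
x=cv2.resize(a[180:335,400:505],None,fx=3.7,fy=3.7,interpolation=cv2.INTER_CUBIC)
y=cv2.resize(w[:,120:520],(478,573))
cv2.imwrite("pics/b1.png",np.hstack([x[:573,:320],y])[:,:,::-1])
```

```text
[ 0.38268132 -0.30337938  0.11805271] [ 0.25951204 -0.19584264 -0.76395997] [-0.   -0.    0.01  0.01  0.   -0.  ]
-- [-1.0, 0.0015, 0.001, 0.046, -0.1, 0.1, -0.2]
```

View pics/b1.png

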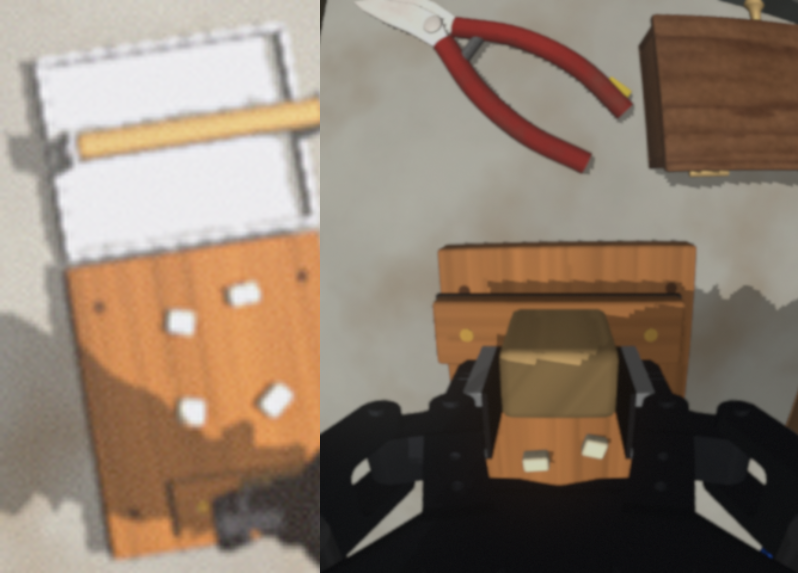

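The scraper is held upright, parallel to the board and behind all four chips. From above, the chips are at (275,400), (191,411), (243,294) and (181,322) in the crop, unmoved.

{"method": "carry_out", "body": {
  "moves": [-1,0.001,0.001,0.02,0,0,0,-1,0,0,0.02,0,0,0,-1,0,0,0.007,0,0,0,-1,0,0,0,0,0,0,-1,0,0,0,0,0,0]
}}

```text
clock: 7.18
tcp_pos: [0.3894, -0.3082, 0.0796]
orientation: [0.009, 0.664, 0.748, -0.003]
wrist_force: [0.2, -0.2, -0.2]
finger_gap: 0.0385
```

Run:
```python
from h import *
s=env.get_state();print(s["tcp_pos"],s["wrist_force"],s["qvel"].round(2))
c=np.array([.4406,-.2918]);a=np.radians(7);M=np.array([[np.cos(a),-np.sin(a)],[np.sin(a),np.cos(a)]])
print("board xy",M.T@(s["tcp_pos"][:2]-c))
e=c+M@[0.09,-.003]
plan([((*e,.0705),97,15,-1)])
```

```text
[ 0.38936586 -0.3082307   0.07963886] [ 0.17612123 -0.17842069 -0.20694095] [ 0.   -0.01  0.01  0.    0.   -0.  ]
board xy [-0.05285465 -0.01006436]
-- [-1.0, 0.0005, 0.0095, 0.0007, 0.0, 0.1, -0.0]
 [-1.0, 0.0005, 0.0095, 0.0007, 0.0, 0.1, -0.0]
 [-1.0, 0.0005, 0.0095, 0.0007, 0.0, 0.1, -0.0]
 [-1.0, 0.0005, 0.0095, 0.0007, 0.0, 0.1, -0.0]
 [-1.0, 0.0005, 0.0095, 0.0007, 0.0, 0.1, -0.0]
-- [-1.0, 0.0005, 0.0095, 0.0007, 0.0, 0.1, -0.0]
 [-1.0, 0.0005, 0.0095, 0.0006, 0.0, 0.1, -0.0]
 [-1.0, 0.0005, 0.0095, 0.0006, 0.0, 0.1, -0.0]
 [-1.0, 0.0005, 0.0095, 0.0006, 0.0, 0.1, -0.0]
 [-1.0, 0.0005, 0.0095, 0.0006, 0.0, 0.1, -0.0]
-- [-1.0, 0.0005, 0.0095, 0.0006, 0.0, 0.1, -0.0]
 [-1.0, 0.0005, 0.0095, 0.0006, 0.0, 0.1, -0.0]
 [-1.0, 0.0005, 0.0095, 0.0006, 0.0, 0.1, -0.0]
 [-1.0, 0.0005, 0.0095, 0.0006, 0.0, 0.1, -0.0]
 [-1.0, 0.0005, 0.0095, 0.0006, 0.0, 0.1, -0.0]
```

{"method": "carry_out", "body": {
  "moves": [-1,0.006,0,0.006,0.2,1,0,-1,0,0,0.002,0,0,0,-1,0,0,0,0,0,0,-1,0,0,0,0,0,0,-1,0,0,0,0,0,0]
}}

```text
clock: 7.8
tcp_pos: [0.3893, -0.3026, 0.0723]
orientation: [0.002, 0.664, 0.748, 0.002]
wrist_force: [-0.1, -0.0, -1.6]
finger_gap: 0.0383
```

```bash
cat >> h.py <<'E'
c0=np.array([.4406,-.2918]);a0=np.radians(7);M0=np.array([[np.cos(a0),-np.sin(a0)],[np.sin(a0),np.cos(a0)]])
def st():
    s=env.get_state();print(s["clock"],s["tcp_pos"].round(4),"F",s["wrist_force"].round(2),"gap",round(s["finger_gap"],4),"board xy",(M0.T@(s["tcp_pos"][:2]-c0)).round(4))
E
python3 - <<'E'
from h import *
st();plan([((*(c0+M0@[.09,-.003]),.0705),97,1,-1)])
E
```

```text
7.8 [ 0.3893 -0.3026  0.0723] F [-0.08 -0.01 -1.57] gap 0.0383 board xy [-0.0522 -0.0045]
-- [-1.0, 0.0019, 0.1422, 0.0025, 0.3, -0.0, -0.2]
```

{"method": "carry_out", "body": {
  "moves": [-1,0,0.009,0.002,0.2,0,0,-1,0,0.01,0.001,0,0,0,-1,0,0.01,0,0,0,0,-1,0,0.01,0,0,0,0,-1,0,0.01,0,0,0,0]
}}

```text
clock: 8.43
tcp_pos: [0.4414, -0.2964, 0.0691]
orientation: [0.0, 0.664, 0.748, 0.001]
wrist_force: [-0.6, -0.7, -1.3]
finger_gap: 0.0384
```

Run:
```python
from h import *
st();plan([((*(c0+M0@[.09,-.003]),.0705),97,1,-1)])
```

```text
8.425 [ 0.4414 -0.2964  0.0691] F [-0.56 -0.66 -1.35] gap 0.0384 board xy [ 0.0002 -0.0047]
-- [-1.0, 0.002, 0.0898, -0.0012, 0.1, -0.0, -0.2]
```

{"method": "carry_out", "body": {
  "moves": [-1,0,0.01,-0.001,0,0,0,-1,0,0.01,0,0,0,0,-1,0,0.01,0,0,0,0,-1,0,0.01,0,0,0,0,-1,0,0.01,0,0,0,0]
}}

```text
clock: 9.05
tcp_pos: [0.4946, -0.2899, 0.0702]
orientation: [0.0, 0.664, 0.748, 0.001]
wrist_force: [-0.7, 0.6, -0.6]
finger_gap: 0.0383
```

Run:
```python
from h import *
st();plan([((*(c0+M0@[.09,-.003]),.0705),97,1,-1)])
```

```text
9.05 [ 0.4946 -0.2899  0.0702] F [-0.67  0.64 -0.62] gap 0.0383 board xy [ 0.0538 -0.0047]
-- [-1.0, 0.0018, 0.0362, -0.0003, 0.1, -0.0, -0.2]
```

{"method": "carry_out", "body": {
  "moves": [-1,0,0.01,0,0,0,0,-1,0,0.01,0,0,0,0,-1,0,0.008,0,0,0,0,-1,0,0.004,0,0,0,0,-1,0,0,0,0,0,0]
}}

```text
clock: 9.68
tcp_pos: [0.5296, -0.2858, 0.07]
orientation: [0.0, 0.663, 0.748, 0.001]
wrist_force: [0.3, 0.2, -0.4]
finger_gap: 0.038
```

Run:
```python
from h import *
st();plan([((*(c0+M0@[0,-.003]),.0705),97,1,-1)])
a=env.read_camera("top");b=env.read_camera("scene")
x=cv2.resize(a[180:335,400:505],None,fx=3.7,fy=3.7,interpolation=cv2.INTER_CUBIC)
y=cv2.resize(b[165:260,270:350],(400,475),interpolation=cv2.INTER_CUBIC)
cv2.imwrite("pics/b2.png",np.hstack([x[:475],y])[:,:,::-1])
```

```text
9.675 [ 0.5296 -0.2858  0.07  ] F [ 0.34  0.25 -0.36] gap 0.038 board xy [ 0.089  -0.0048]
-- [-1.0, 0.0016, -0.089, -0.0007, 0.1, -0.0, -0.1]
```

View pics/b2.png

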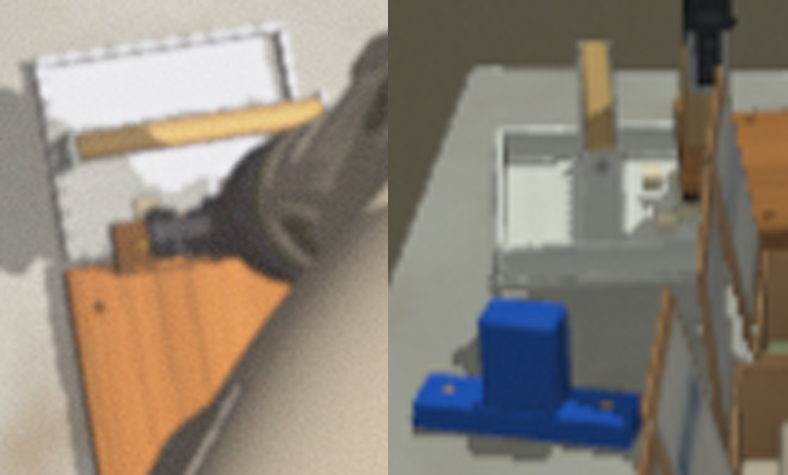

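The scraper face has passed the tray wall. Two chips show inside the tray at (650,175) and (665,215) in the right-hand view. The others are hidden by the arm, so I retreat with the scraper still held to see them.

{"method": "carry_out", "body": {
  "moves": [-1,0,-0.005,-0.01,0,0,0,-1,0,-0.03,-0.01,0,0,0,-1,0,-0.045,0,0,0,0,-1,0,-0.045,0,0,0,0,-1,0,-0.012,0,0,0,0]
}}

```text
clock: 10.4
tcp_pos: [0.389, -0.3032, 0.0934]
orientation: [0.002, 0.663, 0.748, 0.0]
wrist_force: [0.5, 0.5, -0.6]
finger_gap: 0.0385
```

Run:
```python
from h import *
st();plan([((*(c0+M0@[-.055,0]),.0695),97,1,-1)])
a=env.read_camera("top");st()
x=cv2.resize(a[180:335,400:505],None,fx=3.7,fy=3.7,interpolation=cv2.INTER_CUBIC)
cv2.imwrite("pics/b3.png",x[:,:,::-1])
```

```text
10.4 [ 0.389  -0.3032  0.0934] F [ 0.53  0.47 -0.65] gap 0.0385 board xy [-0.0526 -0.0051]
-- [-1.0, 0.0051, -0.0025, 0.0239, 0.2, 0.2, -0.1]
10.45 [ 0.3889 -0.3035  0.0935] F [-1.09  0.63 -2.3 ] gap 0.0384 board xy [-0.0528 -0.0053]
```

View pics/b3.png

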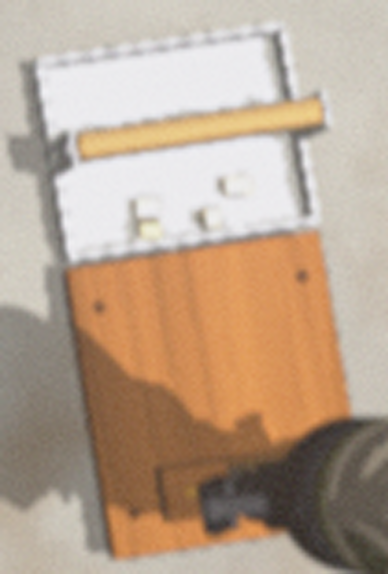

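All four chips are in the tray, at (145,208), (148,229), (209,218) and (235,184) in the crop, and the board is clear. Next I set the scraper down here.

{"method": "carry_out", "body": {
  "moves": [-1,0.005,0,0.012,0.2,0.2,0,-1,0,0,0.01,0,0,0,-1,0,0,0.002,0,0,0,-1,0,0,0,0,0,0,-1,0,0,0,0,0,0]
}}

```text
clock: 11.08
tcp_pos: [0.3911, -0.2989, 0.0685]
orientation: [0.0, 0.663, 0.749, -0.0]
wrist_force: [-0.8, 0.4, 1.6]
finger_gap: 0.0383
```

Run:
```python
from h import *
st();plan([((*(c0+M0@[-.055,0]),.068),97,1,-1)])
```

```text
11.075 [ 0.3911 -0.2989  0.0685] F [-0.78  0.43  1.58] gap 0.0383 board xy [-0.05  -0.001]
-- [-1.0, 0.001, -0.005, 0.0005, -0.0, 0.1, 0.0]
```

Force z has turned positive, so the scraper is standing on the board. I release it.

{"method": "carry_out", "body": {
  "moves": [-1,0,0,0,0,0,0,1,0,0,0,0,0,0,1,0,0,0,0,0,0,1,0,0,0,0,0,0,1,0,0,0,0,0,0]
}}

```text
clock: 11.7
tcp_pos: [0.392, -0.2992, 0.0688]
orientation: [0.001, 0.662, 0.749, 0.0]
wrist_force: [-0.8, 0.9, -0.3]
finger_gap: 0.0854
```

{"method": "carry_out", "body": {
  "moves": [1,0,0,0,0,0,0,1,0,0,0,0,0,0,1,0,0,-0.015,0,0,0,1,0,0,-0.04,0,0,0,1,0,0,-0.04,0,0,0]
}}

```text
clock: 12.32
tcp_pos: [0.3901, -0.2973, 0.1651]
orientation: [-0.002, 0.662, 0.749, 0.0]
wrist_force: [0.7, 0.1, -0.2]
finger_gap: 0.0857
```

Run:
```python
from h import *
st();plan([((*(c0+M0@[-.055,0]),.24),7,8,1)])
print(env.get_state()["joint_pos"])
```

```text
12.325 [ 0.3901 -0.2973  0.1651] F [ 0.74  0.09 -0.2 ] gap 0.0857 board xy [-0.0508  0.0007]
-- [1.0, -0.0001, -0.0005, -0.0094, 0.0, -0.0, -11.2]
 [1.0, 0.0, -0.0005, -0.0094, 0.0, -0.0, -11.2]
 [1.0, 0.0001, -0.0005, -0.0094, 0.0, -0.0, -11.2]
 [1.0, 0.0002, -0.0005, -0.0094, 0.0, -0.0, -11.2]
 [1.0, 0.0003, -0.0004, -0.0094, 0.0, -0.0, -11.2]
-- [1.0, 0.0004, -0.0004, -0.0094, 0.0, -0.0, -11.2]
 [1.0, 0.0005, -0.0003, -0.0094, 0.0, -0.0, -11.2]
 [1.0, 0.0005, -0.0002, -0.0094, 0.0, -0.0, -11.2]
[-8.15250909e-01  1.76622584e-01 -2.60757051e-01  1.13728838e+00
  3.46984879e-04 -9.37759295e-01]
```

Run:
```python
from h import *
plan([((.588,-.2755,.19),52,5,1),((.588,-.2755,.19),7,5,1)])
```

```text
-- [1.0, -0.0005, 0.0398, -0.0051, -0.0, -0.0, 9.0]
 [1.0, 0.0057, 0.0394, -0.005, -0.0, -0.0, 9.0]
 [1.0, 0.0118, 0.038, -0.005, -0.0, -0.0, 9.0]
 [1.0, 0.0176, 0.0357, -0.005, -0.0, -0.0, 9.0]
 [1.0, 0.023, 0.0325, -0.005, -0.0, -0.0, 9.0]
-- [1.0, 0.0, 0.0, 0.0, 0.0, -0.0, 9.0]
 [1.0, 0.0, 0.0, 0.0, 0.0, -0.0, 9.0]
 [1.0, 0.0, 0.0, 0.0, 0.0, -0.0, 9.0]
 [1.0, 0.0, 0.0, 0.0, 0.0, -0.0, 9.0]
 [1.0, 0.0, 0.0, 0.0, 0.0, -0.0, 9.0]
```

{"method": "carry_out", "body": {
  "moves": [1,0,0.04,-0.005,0,0,9,1,0.006,0.039,-0.005,0,0,9,1,0.012,0.038,-0.005,0,0,9,1,0.018,0.036,-0.005,0,0,9,1,0.02,0.025,-0.005,0,0,9]
}}

```text
clock: 12.95
tcp_pos: [0.5863, -0.2774, 0.2025]
orientation: [0.004, 0.905, 0.425, 0.002]
wrist_force: [0.4, 0.3, 0.5]
finger_gap: 0.0857
```

{"method": "carry_out", "body": {
  "moves": [1,0,0,0,0,0,9,1,0,0,0,0,0,9,1,0,0,0,0,0,9,1,0,0,0,0,0,9,1,0,0,0,0,0,4]
}}

```text
clock: 13.58
tcp_pos: [0.5899, -0.2764, 0.2078]
orientation: [0.005, 0.997, 0.08, 0.006]
wrist_force: [0.2, 0.3, 0.0]
finger_gap: 0.0856
```

Run:
```python
from h import *
st();plan([((.588,-.2755,.19),7,1,1)]);print(env.get_state()["joint_pos"])
```

```text
13.575 [ 0.5899 -0.2764  0.2078] F [0.21 0.26 0.  ] gap 0.0856 board xy [ 0.15   -0.0029]
-- [1.0, -0.0019, -0.0013, 0.0177, 0.6, -0.6, 2.1]
[-5.60844970e-01  4.55652428e-01  2.34510088e-01  1.33516320e+00
 -8.72190439e-04  8.50440420e-01]
```

{"method": "carry_out", "body": {
  "moves": [1,-0.002,-0.001,0.018,0.6,-0.6,2,1,0,0,0.02,0,0,0,1,0,0,0.02,0,0,0,1,0,0,0,0,0,0,1,0,0,0,0,0,0]
}}

```text
clock: 14.2
tcp_pos: [0.587, -0.2755, 0.1476]
orientation: [-0.001, 0.998, 0.062, -0.001]
wrist_force: [0.7, 0.5, -0.1]
finger_gap: 0.0856
```

Run:
```python
from h import *
st();plan([((.588,-.2755,.063),7,1,1)])
s=env.get_state();np.savez("s2",tcp_pos=s["tcp_pos"],orientation=s["orientation"])
w=env.read_camera("wrist");cv2.imwrite("pics/w3.png",w[:,:,::-1])
```

```text
14.2 [ 0.587  -0.2755  0.1476] F [ 0.68  0.54 -0.1 ] gap 0.0856 board xy [ 0.1473 -0.0017]
-- [1.0, 0.0012, 0.0003, 0.0846, -0.1, 0.1, 0.1]
```

View pics/w3.png

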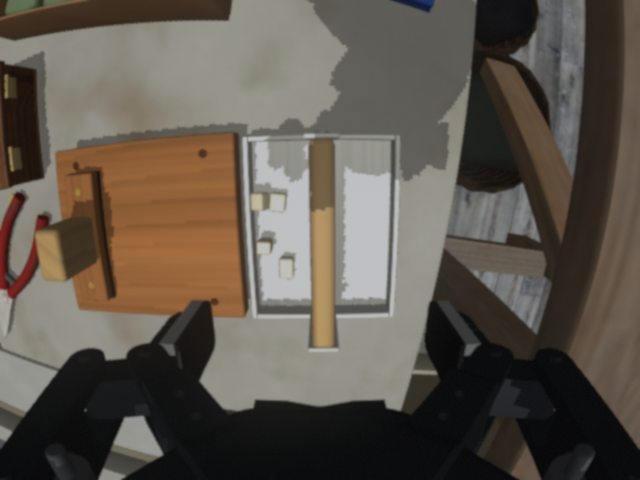

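The bar runs from (321,138) to (323,348), centred between the fingers at about x=320. The scraper stands upright on the board, and all four chips are in the tray at (260,201), (278,201), (264,246) and (287,267).

Run:
```python
from h import *
s=dict(np.load("s2.npz"))
a=fish((321.5,138.5),.081,s);b=fish((323.5,347.5),.081,s)
print(a,b,(a+b)/2,np.linalg.norm(a-b),np.degrees(np.arctan2(*(a-b)[1::-1])))
```

```text
[ 0.57876074 -0.20451861  0.081     ] [ 0.59755871 -0.34344543  0.081     ] [ 0.58815973 -0.27398202  0.081     ] 0.14019281349873267 97.70580304545764
```

{"method": "carry_out", "body": {
  "moves": [1,0.001,0,0.025,0,0,0,1,0,0,0.025,0,0,0,1,0,0,0.015,0,0,0,1,0,0,0,0,0,0,1,0,0,0,0,0,0]
}}

```text
clock: 14.88
tcp_pos: [0.5908, -0.2771, 0.0861]
orientation: [0.001, 0.998, 0.062, 0.002]
wrist_force: [-0.4, 0.2, 0.8]
finger_gap: 0.0855
```

Run:
```python
from h import *
st();plan([((.588,-.2755,.063),7,1,1)])
```

```text
14.875 [ 0.5908 -0.2771  0.0861] F [-0.39  0.17  0.77] gap 0.0855 board xy [ 0.1508 -0.0037]
-- [1.0, -0.0026, -0.002, 0.0231, 0.2, -0.2, 0.1]
```

{"method": "carry_out", "body": {
  "moves": [1,-0.003,-0.003,0.012,0.2,-0.2,0,1,0,0,0.008,0,0,0,1,0,0,0.002,0,0,0,1,0,0,0,0,0,0,1,0,0,0,0,0,0]
}}

```text
clock: 15.5
tcp_pos: [0.5882, -0.2749, 0.0644]
orientation: [0.0, 0.998, 0.062, 0.001]
wrist_force: [-0.2, 0.1, -0.4]
finger_gap: 0.0855
```

Run:
```python
from h import *
st();plan([((.588,-.2748,.063),7.3,1,1)])
```

```text
15.5 [ 0.5882 -0.2749  0.0644] F [-0.21  0.14 -0.41] gap 0.0855 board xy [ 0.1485 -0.0012]
-- [1.0, -0.0001, -0.0001, 0.0014, 0.0, -0.1, -0.2]
```

Centred on the bar. I close with a firm squeeze.

{"method": "carry_out", "body": {
  "moves": [-1,0,0,0,0,0,0,-1,0,0,0,0,0,0,-1,0,0,0,0,0,0,-1,0,0,0,0,0,0,-1,0,0,0,0,0,0],
  "squeeze": 90
}}

```text
clock: 16.12
tcp_pos: [0.5887, -0.2752, 0.0654]
orientation: [0.001, 0.998, 0.062, 0.002]
wrist_force: [-1.2, 0.4, 1.7]
finger_gap: 0.0097
```

{"method": "carry_out", "body": {
  "moves": [-1,0,0,0,0,0,0,-1,0,0,0,0,0,0,-1,0,0,-0.004,0,0,0,-1,0,0,-0.005,0,0,0,-1,0,0,-0.005,0,0,0]
}}

```text
clock: 16.75
tcp_pos: [0.5874, -0.2744, 0.0782]
orientation: [-0.0, 0.998, 0.062, 0.0]
wrist_force: [0.3, 0.0, -2.4]
finger_gap: 0.0091
```

Run:
```python
from h import *
st();plan([((.59,-.2748,.2),7.3,1,1)])
```

```text
16.75 [ 0.5874 -0.2744  0.0782] F [ 0.31  0.02 -2.38] gap 0.0091 board xy [ 0.1479 -0.0006]
-- [1.0, 0.0026, 0.0006, -0.1218, -0.1, -0.0, -0.2]
```

Gap reads 9.1 mm on a 16 mm bar, which is odd, so I check before lifting further.

Run:
```python
from h import *
st();w=env.read_camera("wrist");b=env.read_camera("scene")
x=cv2.resize(w[60:420,140:500],(440,440));y=cv2.resize(b[130:250,270:350],(293,440),interpolation=cv2.INTER_CUBIC)
cv2.imwrite("pics/g1.png",np.hstack([x,y])[:,:,::-1]);st()
```

```text
16.75 [ 0.5874 -0.2744  0.0782] F [ 0.31  0.02 -2.38] gap 0.0091 board xy [ 0.1479 -0.0006]
16.85 [ 0.588  -0.2747  0.0789] F [ 0.49  0.07 -2.44] gap 0.0086 board xy [ 0.1484 -0.001 ]
```

View pics/g1.png

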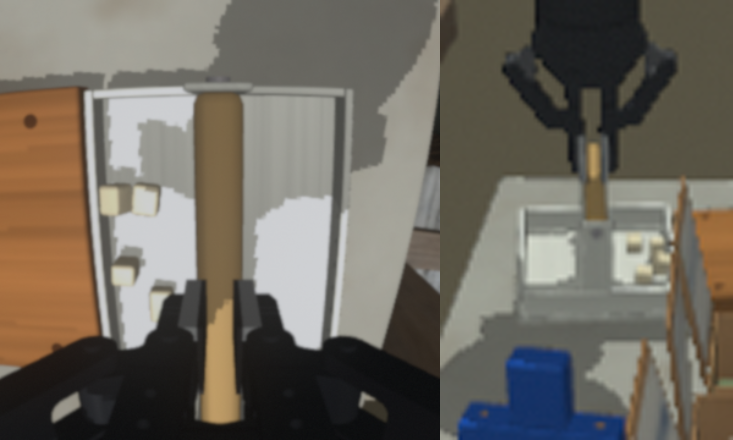

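The pads straddle the bar properly, the tray is level and all four chips are inside. The gap is creeping, so I ease the squeeze and lift slowly.

{"method": "carry_out", "body": {
  "moves": [-1,0,0,0,0,0,0,-1,0,0,0,0,0,0,-1,0,0,0,0,0,0,-1,0,0,-0.004,0,0,0,-1,0,0,-0.006,0,0,0],
  "squeeze": 45
}}

```text
clock: 17.48
tcp_pos: [0.5874, -0.2743, 0.0885]
orientation: [-0.001, 0.998, 0.062, 0.0]
wrist_force: [-0.7, -0.6, -3.2]
finger_gap: 0.0089
```

{"method": "carry_out", "body": {
  "moves": [-1,0,0,-0.01,0,0,0,-1,0,0,-0.012,0,0,0,-1,0,0,-0.012,0,0,0,-1,0,0,-0.012,0,0,0,-1,0,0,-0.012,0,0,0]
}}

```text
clock: 18.1
tcp_pos: [0.5877, -0.2747, 0.1516]
orientation: [-0.0, 0.998, 0.062, 0.001]
wrist_force: [-1.2, 0.2, -3.3]
finger_gap: 0.0091
```

Run:
```python
from h import *
st();plan([((.588,-.2748,.213),7.3,1,1)])
```

```text
18.1 [ 0.5877 -0.2747  0.1516] F [-1.22  0.2  -3.31] gap 0.0091 board xy [ 0.1481 -0.0009]
-- [1.0, 0.0004, 0.0002, -0.0614, 0.0, -0.1, -0.2]
```

{"method": "carry_out", "body": {
  "moves": [-1,0,0,-0.012,0,0,0,-1,0,0,-0.012,0,0,0,-1,0,0,-0.012,0,0,0,-1,0,0,-0.01,0,0,0,-1,0,0,-0.005,0,0,0]
}}

```text
clock: 18.73
tcp_pos: [0.5879, -0.2749, 0.2072]
orientation: [0.0, 0.998, 0.062, 0.002]
wrist_force: [-0.2, -0.9, -2.6]
finger_gap: 0.0092
```

{"method": "carry_out", "body": {
  "moves": [-1,0,0,0,0,0,0,-1,0,0,0,0,0,0,-1,0,0,0,0,0,0,-1,0,0,0,0,0,0,-1,0,0,0,0,0,0]
}}

```text
clock: 19.35
tcp_pos: [0.5874, -0.2745, 0.2059]
orientation: [-0.0, 0.998, 0.062, 0.001]
wrist_force: [1.2, 0.2, -3.0]
finger_gap: 0.0089
```

Run:
```python
from h import *
st();t=env.read_camera("top");w=env.read_camera("wrist");b=env.read_camera("scene")
x=cv2.resize(w[60:420,140:500],(360,440));y=cv2.resize(b[80:230,270:400],(381,440),interpolation=cv2.INTER_CUBIC)
cv2.imwrite("pics/g2.png",np.hstack([x,y])[:,:,::-1]);st();print(np.abs(env.get_state()["qvel"]).max(),pose()[1].as_matrix()[:,2])
a=cv2.imread("pics/top0.png")[:,:,::-1].astype(int)
for n,(u,v,U,V) in dict(ribbon=(128,178,160,235),match=(170,230,197,248),tea=(214,230,254,250),blue=(335,187,358,240)).items():print(n,np.abs(a[v:V,u:U]-t[v:V,u:U]).mean().round(1))
```

```text
19.35 [ 0.5874 -0.2745  0.2059] F [ 1.2   0.24 -3.  ] gap 0.0089 board xy [ 0.1478 -0.0008]
19.5 [ 0.5875 -0.2746  0.2061] F [-0.64 -1.1  -3.16] gap 0.0087 board xy [ 0.1479 -0.0008]
0.0028162115771529434 [ 1.63230087e-03  4.10506156e-04 -9.99998584e-01]
ribbon 7.4
match 6.5
tea 7.7
blue 33.4
```

View pics/g2.png

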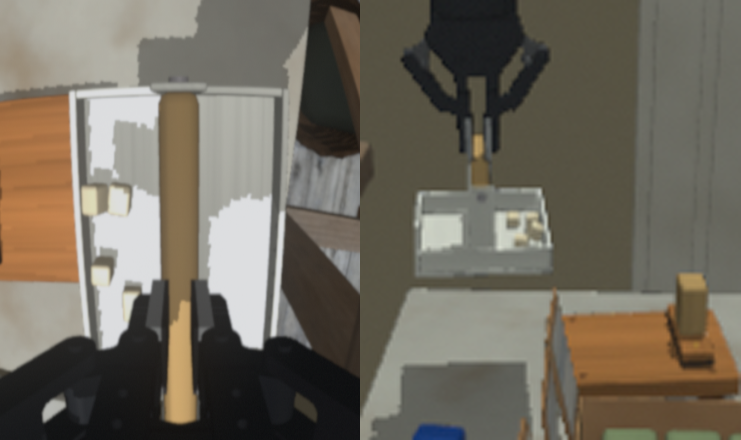

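The tray hangs level with all four chips in it, the scraper stands upright on the board, and the arm is still.

```bash
python3 -c "
from workcell import env
print(env.hand_in())"
```

```text
the job is handed in; nothing more can be done
None
```

I handed the job in at about 19.5 s of the 69 s allowed. The hand-in reports no verdict, so the outcome rests on my own checks.

**What I did:** I gripped the wooden scraper and lifted it over the lids. I pushed all four offcuts into the tray with its foot in one pass. I saw all four in the tray while still holding the scraper, then stood it on the board and let go. Then I gripped the tray's bar and lifted it.

**Last checks that held:**
- **Tray:** it hangs level in both views, with its underside about 14 cm above the table by my estimate. The tool is within about 0.1° of vertical, the joints are nearly still (under 0.003 rad/s), and the wrist carries about 3 N.
- **Offcuts and scraper:** all four offcuts are in the tray, and the scraper stands upright and untouched on the board.
- **Bystanders:** the ribbon stand, matchbox and tealights look unchanged between the first and last top views.

**Checks that disagreed:**
- **Finger gap:** it read about 9 mm on the 16 mm bar. The pictures show the pads properly on the bar. The gap had crept down at 90 N, so I eased the squeeze to 45 N, and it held at about 9 mm through the lift.
- **Blue block:** the picture difference there was large. I put it down to the arm or its shadow over that spot but did not verify it; I never moved the gripper down near that block.

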